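# Straighten the row of cheeses on the ripening board

### The job

Two of the five small cheese wheels on the ripening board in front of the robot stand out of line, towards the robot. With the fingertips push each one back along the board into the empty place behind it, centred on the round patch its foot has left on the wood, so that all five stand in one straight, evenly spaced row. Only slide them, never lift or tip them, and leave the three wheels already in line and everything else on the board and the bench where they are.

Things in the scene. Friction and masses are not known exactly. Their poses are not given: they have to be found in the camera images.
- board: The ripening board: a pine plank 290 wide, 820 long, 22 mm thick, lying fixed on the bench with its top at height 22 mm. Origin: centre of its underside. x: across the plank, away from the robot; y: along the plank, the way the row of cheeses runs (through the plank's middle); z up. The plank may be turned a little on the bench.
- wheel_a: Small round cheese, waxy rind: 110 mm across its bulging side (widest 19 to 37 mm above its foot), 56 high, 0.4 to 0.65 kg, too wide to grip; slides on the board at under 10 N and stops when let go. Origin: centre of its foot, at height 22 mm; z up, yaw is arbitrary. Stands out of line: 60 to 85 mm from its place towards the robot (board's -x), up to 16 mm to one side.
- wheel_b: Small round cheese, waxy rind: 110 mm across its bulging side (widest 19 to 37 mm above its foot), 56 high, 0.4 to 0.65 kg, too wide to grip; slides on the board at under 10 N and stops when let go. Origin: centre of its foot, at height 22 mm; z up, yaw is arbitrary. The other one out of line, displaced likewise from its own place.
- wheel_c: Small round cheese, waxy rind: 110 mm across its bulging side (widest 19 to 37 mm above its foot), 56 high, 0.4 to 0.65 kg, too wide to grip; slides on the board at under 10 N and stops when let go. Origin: centre of its foot, at height 22 mm; z up, yaw is arbitrary. One of the three already in line.
- wheel_d: Small round cheese, waxy rind: 110 mm across its bulging side (widest 19 to 37 mm above its foot), 56 high, 0.4 to 0.65 kg, too wide to grip; slides on the board at under 10 N and stops when let go. Origin: centre of its foot, at height 22 mm; z up, yaw is arbitrary. One of the three already in line.
- wheel_e: Small round cheese, waxy rind: 110 mm across its bulging side (widest 19 to 37 mm above its foot), 56 high, 0.4 to 0.65 kg, too wide to grip; slides on the board at under 10 N and stops when let go. Origin: centre of its foot, at height 22 mm; z up, yaw is arbitrary. One of the three already in line.
- place_a: Empty place of wheel_a: flat dark round patch, 94 mm across, left by its foot on the wood, on the board's middle line. Origin: its centre, at height 22 mm; axes as the board's. The row has five places 145 mm apart; any two may be the empty ones. Each wheel, in line or not, is nearest to its own place.
- place_b: Empty place of wheel_b: flat dark round patch, 94 mm across, left by its foot on the wood, on the board's middle line. Origin: its centre, at height 22 mm; axes as the board's. The row has five places 145 mm apart; any two may be the empty ones. Each wheel, in line or not, is nearest to its own place.
- jar: Bystander: small jar, 44 mm across, 55 mm high. It stands on the board about 100 mm in front (robot's side) of one of the three wheels in line. Origin: centre of its underside.
- meter: Bystander: white box-shaped humidity meter, 22 by 52 mm, 46 mm high. It stands on the board about 100 mm in front (robot's side) of one of the three wheels in line. Origin: centre of its underside.
- stamp: Bystander: wooden hand stamp, 36 mm across, 70 mm high. It stands on the board about 100 mm in front (robot's side) of one of the three wheels in line. Origin: centre of its underside.
- trier: Bystander: cheese trier (T-shaped wooden handle, 80 mm, and steel scoop), 131 mm long, 22 mm high, lying crosswise (along y) on the bench to the robot's left, before the board. Origin: on the bench, near the middle of its length.
- brush: Bystander: flat brush, 200 mm long, 42 wide, 20 high, lying crosswise (handle along y) on the bench to the robot's right, before the board. Origin: on the bench, at the middle of its length.
There are look-alikes about, which are no part of the job. What is shaped like the wheel_b but blue is not meant.

How it is judged (in metres and radians):
At the end, for the whole second after the job is handed in: wheel_a and wheel_b each stand flat on the board, at rest, their centres within 12 mm of the centres of their own places; the other three wheels are upright and within 10 mm of where they stood at the start, and the jar, meter, stamp, trier and brush within 20 mm (horizontal distance between wheel_a and place_a below 0.012 m and height (world z) of wheel_a between 0.018 and 0.026 m and angle between each of wheel_a, wheel_b, wheel_c, wheel_d, wheel_e's own z axis and vertical below 0.06 rad and linear speed of each of wheel_a, wheel_b below 0.01 m/s and horizontal distance between wheel_b and place_b below 0.012 m and height (world z) of wheel_b between 0.018 and 0.026 m and distance of each of wheel_c, wheel_d, wheel_e from where it was at the start of the episode below 0.01 m and distance of each of jar, meter, stamp, trier, brush from where it was at the start of the episode below 0.02 m); the robot touches nothing.
It fails at once if a wheel lifted, tipped up or pushed off the board (height (world z) of any of wheel_a, wheel_b, wheel_c, wheel_d, wheel_e above 0.034 m or height (world z) of any of wheel_a, wheel_b, wheel_c, wheel_d, wheel_e below 0.012 m or angle between any of wheel_a, wheel_b, wheel_c, wheel_d, wheel_e's own z axis and vertical above 0.25 rad).
It fails at once if a wheel already in line pushed more than 15 mm (distance of any of wheel_c, wheel_d, wheel_e from where it was at the start of the episode above 0.015 m).
It fails at once if a bystander moved more than 30 mm (distance of any of jar, meter, stamp, trier, brush from where it was at the start of the episode above 0.03 m).
It also fails if it takes over 62 s, if anything falls off the work surface, if the arm or the gripper's body presses on something with over 40 N, if the wrist force passes 120 N, or if a joint passes its speed limit or range.

### The arm

A 6-joint arm with a two-finger parallel gripper is mounted at the origin on the work surface. World frame = base frame: x ahead of the robot, y to its left, z up, the work surface at z = 0. Lengths are in m, angles in degrees, forces in N, time in s.
With the tool pointing down it reaches from about 0.25 to 0.725 m from the base axis. Payload 9.7 kg.
Tool frame: the origin (TCP) lies midway between the tips of the shut fingers; the grasp point (between the pads) lies 19 mm behind it; z points along the fingers, y is the line along which they close (so a half turn about z gives the same grasp; the last joint's range is limited). The gripper opens to 85 mm and grips with 20 to 120 N. Pads are 22 mm wide; open, the fingers measure 114 mm over their backs; the gripper's body (76 mm by 85 mm) begins 54 mm behind the grasp point. The pads swing forward as they close: fully open they stand 13 mm farther back than shut.
Start: joints at [71.734, 4.979, 10.078, 95.1, 0, 90], TCP at [0.172, 0.522, 0.231] pointing down, gripper open.
Joint ranges: [-179.16, 179.16], [-48.56, 103.87], [-65.8, 70.77], [-126.05, 130.52], [-82.76, 87.17], [-180, 180]. Speed limits (degrees/s): [127.2, 127.2, 147.25, 180, 180, 180].

### API

Orientations are given as [roll, pitch, yaw] about the fixed x, y, z axes, in that order (R = Rz(yaw) Ry(pitch) Rx(roll)).
In Python, from workcell import readout, imaging, bot, spotter gives the robot as it stands.
- The arm moves only by the shell command python3 -m jog 'ROWS' [FORCE]. ROWS is JSON, a list of rows, each an object with "rotation": the turn, a rotation vector about the world's x, y, z in degrees, a list of three; "translation": the shift along the world's x, y, z in mm, a list of three; "grip": the finger opening in mm, from 0 to 85.4. In form: [{"rotation": [wx, wy, wz], "translation": [dx, dy, dz], "grip": grip}, ...]. A call has 1 to 20 rows; each row is the pose to reach, as a shift and turn from the pose commanded when the call began; what a row does not reach only later rows make up. A row lasts 1/10 s, in which the tool goes at most 50 mm and 8.59 degrees, less where a joint would pass 70% of its speed; a pose out of reach is approached as far as the arm can. A call with a gripper value outside its range is refused whole. The fingers move at their own pace and stop on an object; FORCE is the grip in N (left out, the last holds). Time passes only in rows, so rows that repeat a pose let the fingers close. It gives the time, the measured TCP pose, the force, the opening and the grip force at its end, in the units of the state.
- readout.get_obs(): the state, without advancing time (a new reading comes with each control period).
- imaging.camera(name): name is "side" or "top"; returns (picture, depth): 384x512x3 uint8, red, green, blue; 384x512 float32, m along the optical axis (not along the pixel's ray), 0 where there is no reading.
- imaging.camera_info(name): a dict with "vertical_fov" (degrees; the focal length in pixels is half the picture's height over the tangent of half this angle, whatever the lens; pixels are square), "cx", "cy" (the principal point, pixels), "k1" (the pictures are not rectified: a ray, as slopes to the right and down, at radius r is drawn at 1 + k1 r^2 times it, then the intrinsics apply), "extrinsics" (4x4, takes a point from camera to world coordinates). Camera axes: x right, y down, z forward; pixel columns grow to the right and rows downward; lengths in m; the calibration is good to about 2 mm. A picture is of the moment at which its call begins. camera_info takes no time and is no camera call.
- bot.job_done(): hands the job in; it is judged then, once.
Trained networks look in the newest picture that a camera, given by its name, has taken for a name from the list of things; names that differ only in an ending like _2 or _b are one class to them, and where a whole thing is asked for, a point or a joint stands for the part that bears it (a point fixed in the world has none). Each returns a list of dicts, best first, with "confidence" (0 to 1); they miss things now and then, are a little off and sometimes report something else, mostly with a low value. They report only what shows in the picture. A call takes as long as a camera call. They do not tell look-alikes from the thing itself.
- spotter.spot_in(camera, target): "box" ([centre column, centre row, width, height] in pixels, round what is visible of it).
- spotter.mark_of(camera, target): "uv" ([column, row] in pixels: a listed point, or the origin of a listed thing).
The state is a dict: "time": time; "q": joint angles; "qd": joint speeds; "joint_efforts": joint torques, N m; "ee_pos": TCP position; "tcp_rot": TCP orientation; "wrist_force": force on the tool from outside, world axes, zero at the start; "torque": the same for the moment, N m; "opening": finger opening in m; "grasp_force": force on a finger pad.
Only numpy, scipy, OpenCV 4.12 (cv2) and the standard library are available. Lean on these libraries where they do the work, as an engineer would, in place of code of your own. Each camera call takes 0.05 s, during which the arm holds its last target. There are 200 camera calls.

## Working session

There is one attempt and no reset: what is moved stays moved. The work goes in short steps, Python scripts to look and compute and a shell command to move; the robot and the scene stay as the last step left them, time stands still between calls to the robot, and variables do not carry over. Pictures are saved under pics/ and viewed, at most 10 in all, crops included, and the job is handed in when it is done.

```bash
mkdir -p pics
cat > h.py <<'E'
import numpy as np, cv2
from workcell import readout, imaging, bot, spotter
def ray(cam,uv):
    c=imaging.camera_info(cam); f=192/np.tan(np.radians(c['vertical_fov']/2))
    K=np.array([[f,0,c['cx']],[0,f,c['cy']],[0,0,1.]])
    p=cv2.undistortPoints(np.array(uv,float).reshape(-1,1,2),K,np.array([c['k1'],0,0,0,0.])).reshape(-1,2)
    E=np.array(c['extrinsics']); return np.c_[p,np.ones(len(p))]@E[:3,:3].T,E[:3,3]
def at_z(cam,uv,z):
    d,o=ray(cam,uv); return o+d*((z-o[2])/d[:,2])[:,None]
def cloud(cam,depth):
    v,u=np.mgrid[:384,:512]; d,o=ray(cam,np.c_[u.ravel(),v.ravel()])
    return (o+d*depth.reshape(-1,1)).reshape(384,512,3)
E
python3 - <<'E'
from h import *
for c in ('top','side'):
    im,d=imaging.camera(c); cv2.imwrite(f'pics/{c}0.png',im[:,:,::-1]); np.save(f'{c}0.npy',d); np.save(f'{c}im0.npy',im)
    print(c,imaging.camera_info(c)['extrinsics'][:3] if 0 else np.round(np.array(imaging.camera_info(c)['extrinsics'])[:3],3).tolist())
    for t in ('wheel_a','place_a','jar','meter','stamp'):
        for r in spotter.mark_of(c,t): print(t,np.round(r['uv'],1),round(r['confidence'],2),np.round(at_z(c,[r['uv']],.022)[0],3))
print({k:np.round(v,3) for k,v in readout.get_obs().items()})
E
```

```text
top [[-0.003, -0.99, 0.141, 0.275], [-1.0, 0.002, -0.01, 0.005], [0.009, -0.141, -0.99, 1.238]]
wheel_a [299.5 141.7] 0.89 [ 0.59  -0.139  0.022]
wheel_a [198.7 135.6] 0.87 [0.609 0.151 0.022]
wheel_a [251.2 221.5] 0.69 [0.361 0.001 0.022]
wheel_a [149.9 156.4] 0.64 [0.548 0.289 0.022]
wheel_a [199.1 221.3] 0.6 [0.362 0.147 0.022]
wheel_a [352.2 143.7] 0.57 [ 0.584 -0.29   0.022]
place_a [150.5 130.4] 0.83 [0.624 0.289 0.022]
place_a [245.2 142.4] 0.67 [0.589 0.018 0.022]
place_a [363.8 248.6] 0.48 [ 0.285 -0.311  0.022]
jar [347.5 177. ] 0.51 [ 0.487 -0.273  0.022]
meter [297.4 177.2] 0.75 [ 0.487 -0.131  0.022]
stamp [196.  172.8] 0.5 [0.5   0.157 0.022]
side [[0.971, -0.146, 0.191, 0.282], [-0.24, -0.535, 0.81, -0.714], [-0.016, -0.832, -0.554, 0.544]]
wheel_a [220.1 223.4] 0.91 [ 0.356 -0.04   0.022]
wheel_a [211.4 186.3] 0.9 [0.36  0.115 0.022]
wheel_a [289.3 198.4] 0.81 [0.53  0.013 0.022]
wheel_a [366.7 282.1] 0.81 [ 0.583 -0.279  0.022]
wheel_a [302.6 164.8] 0.79 [0.614 0.157 0.022]
wheel_a [340.6 236.1] 0.66 [ 0.59  -0.147  0.022]
place_a [318.8 194.3] 0.75 [0.604 0.011 0.022]
place_a [290.6 142.1] 0.62 [0.625 0.298 0.022]
jar [313.8 285.5] 0.63 [ 0.488 -0.262  0.022]
meter [296.7 240.1] 0.94 [ 0.499 -0.135  0.022]
meter [318.4 199.7] 0.38 [ 0.594 -0.01   0.022]
stamp [261. 172.] 0.69 [0.496 0.15  0.022]
{'time': np.float64(0.6), 'q': array([71.735,  4.978, 10.077, 95.098,  0.   , 90.001]), 'qd': array([ 0.088, -0.021, -0.007,  0.107, -0.041,  0.063]), 'joint_efforts': array([-1.0000e-03, -5.1982e+01,  4.6469e+01,  1.0000e-03, -0.0000e+00,
        0.0000e+00]), 'ee_pos': array([0.172, 0.522, 0.231]), 'tcp_rot': array([179.999,  -0.   , 161.734]), 'wrist_force': array([ 0.616, -0.6  ,  0.569]), 'torque': array([0.024, 0.028, 0.008]), 'grasp_force': np.float64(0.0), 'opening': np.float64(0.086)}
```

View pics/top0.png

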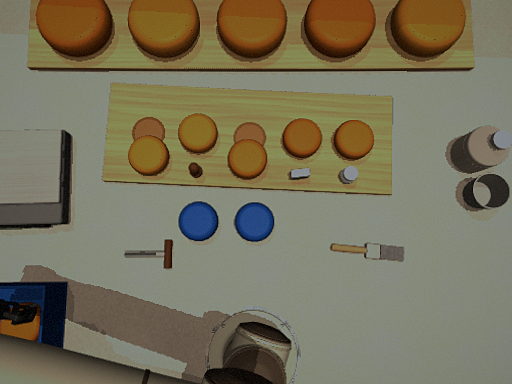

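View pics/side0.png

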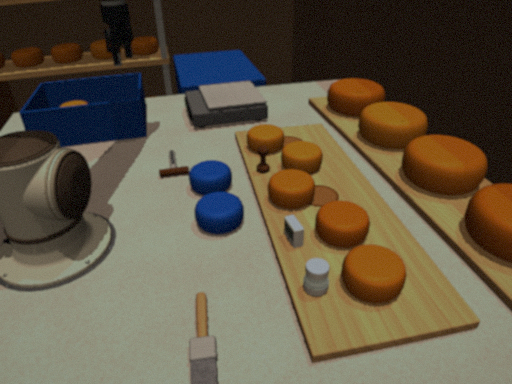

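Top view: orange wheels out of line at (148,155) and (247,159), with their patches at (148,131) and (249,135). The in-line wheels are at (198,133), (302,138) and (353,140), and the blue look-alikes at (198,221) and (254,221). Next I measure these precisely from depth.

```bash
cat >> h.py <<'E'
def wheels(im,d,cam='top',zmin=.068,zmax=.085):
    P=cloud(cam,d); hsv=cv2.cvtColor(im,cv2.COLOR_RGB2HSV)
    m=((P[...,2]>zmin)&(P[...,2]<zmax)&(d>0)&(P[...,0]>.42)&(P[...,0]<.72)&(abs(P[...,1])<.42)&(hsv[...,1]>100)&(hsv[...,0]<25)).astype('uint8')
    n,l,s,c=cv2.connectedComponentsWithStats(m); out=[]
    for i in range(1,n):
        if s[i,4]>150:
            q=P[l==i]; (cx,cy),r=cv2.minEnclosingCircle(np.float32(q[:,:2]))
            out.append([cx,cy,r,*q[:,:2].mean(0),q[:,2].max()])
    return np.array(sorted(out,key=lambda a:-a[1]))
E
python3 - <<'E'
from h import *
np.set_printoptions(suppress=True,precision=4)
im=np.load('topim0.npy');d=np.load('top0.npy')
W=wheels(im,d);print(W)
print('side');print(wheels(np.load('sideim0.npy'),np.load('side0.npy'),'side'))
P=cloud('top',d)
# board outline by height
m=((abs(P[...,2]-.022)<.006)&(P[...,0]>.38)&(P[...,0]<.8)&(abs(P[...,1])<.5)).astype('uint8')
m=cv2.morphologyEx(m,cv2.MORPH_OPEN,np.ones((5,5)))
q=P[m>0]; (c,s,a)=cv2.minAreaRect(np.float32(q[:,:2]));print('board',c,s,a, np.median(q[:,2]))
# patch colours
hsv=cv2.cvtColor(im,cv2.COLOR_RGB2HSV)
for u,v in [(148,125),(148,131),(249,128),(249,135),(225,110)]: print(u,v,hsv[v,u],P[v,u])
pm=((abs(P[...,2]-.022)<.008)&(P[...,0]>.5)&(P[...,0]<.75)&(abs(P[...,1])<.4)&(hsv[...,0]<15)).astype('uint8')
cv2.imwrite('pics/pm.png',cv2.resize(pm[80:210,90:410]*255,None,fx=2,fy=2))
n,l,s,c=cv2.connectedComponentsWithStats(pm)
for i in range(1,n):
    if s[i,4]>60: print(s[i],c[i])
E
```

```text
[[ 0.5438  0.2856  0.0525  0.5429  0.2843  0.0848]
 [ 0.607   0.1509  0.0528  0.6055  0.1505  0.0841]
 [ 0.5345  0.0127  0.0525  0.5332  0.0129  0.0845]
 [ 0.593  -0.1406  0.0536  0.5917 -0.1399  0.0847]
 [ 0.5876 -0.2843  0.0529  0.5865 -0.2837  0.0847]]
side
[[ 0.5408  0.2825  0.0508  0.5394  0.2745  0.0799]
 [ 0.6061  0.1505  0.052   0.6022  0.1404  0.0798]
 [ 0.5315  0.0111  0.0518  0.5292  0.0025  0.0802]
 [ 0.5923 -0.141   0.0524  0.5882 -0.1495  0.08  ]
 [ 0.5871 -0.2864  0.0518  0.5832 -0.2927  0.081 ]]
board (0.603203296661377, 0.007084101438522339) (0.8201294541358948, 0.2903496026992798) 87.03494262695312 0.022503111806305265
148 125 [ 14 164 129] [0.6392 0.2964 0.0236]
148 131 [ 15 170 129] [0.6206 0.2952 0.0266]
249 128 [ 15 166 132] [0.6313 0.0065 0.0215]
249 135 [ 14 162 134] [0.6097 0.0066 0.0245]
225 110 [ 24 114 134] [0.685  0.0761 0.0215]
[132 117  33  24 475] [148.5705 128.2295]
[234 122  32  24 414] [250.     132.6135]
```

Run:
```python
from h import *
from scipy.optimize import least_squares
np.set_printoptions(suppress=True,precision=4)
im=np.load('topim0.npy');d=np.load('top0.npy');P=cloud('top',d)
big=cv2.resize(im,None,fx=4,fy=4,interpolation=cv2.INTER_CUBIC)
h=cv2.GaussianBlur(cv2.cvtColor(big,cv2.COLOR_RGB2HSV)[...,0].astype('float32'),(0,0),3)
for c0 in ([.612,.2957],[.6042,.0065]):
    # radial edge search in world on the half away from robot
    pts=[]
    # dense map near patch
    ys,xs=np.mgrid[110*4:150*4,125*4:275*4]; uv=np.c_[(xs.ravel()+.5)/4-.5,(ys.ravel()+.5)/4-.5]
    W=at_z('top',uv,.022)[:,:2]; hv=h[ys.ravel(),xs.ravel()]
    from scipy.interpolate import griddata
    R=np.arange(.035,.062,.0005)
    for a in np.radians(np.arange(-75,76,5)):
        q=np.array(c0)+R[:,None]*[np.cos(a),np.sin(a)]
        s=np.linalg.norm(W-c0,axis=1)<.065
        v=griddata(W[s],hv[s],q,method='linear'); g=np.diff(v)
        if np.nanmax(g)>.1: pts.append(q[np.nanargmax(g)])
    pts=np.array(pts)
    f=least_squares(lambda p:np.linalg.norm(pts-p[:2],axis=1)-.047,c0,loss='soft_l1',f_scale=.001)
    g=least_squares(lambda p:np.linalg.norm(pts-p[:2],axis=1)-p[2],[*c0,.047],loss='soft_l1',f_scale=.001)
    print(f.x,np.sqrt(np.mean(f.fun**2)),g.x,len(pts))
```

```text
[0.6179 0.2956] 0.0004309015266324626 [0.618  0.2956 0.0469] 31
[0.6033 0.0058] 0.00022913357259225436 [0.6036 0.0059 0.0467] 31
```

Places come out at a (0.618, 0.2956) and b (0.6034, 0.0058). They are 290 mm apart and on the board's midline, as they must be. The bias-corrected wheels are at (0.546, 0.286) and (0.537, 0.013). I'll push each with the two fingers as a cradle (opening 60), starting behind wheel_a.

```bash
python3 -m jog '[{"rotation":[0,0,3],"translation":[30,-25,0],"grip":60},{"rotation":[0,0,6],"translation":[60,-52,0],"grip":60},{"rotation":[0,0,9],"translation":[90,-78,0],"grip":60},{"rotation":[0,0,12],"translation":[120,-104,-5],"grip":60},{"rotation":[0,0,15],"translation":[150,-130,-10],"grip":60},{"rotation":[0,0,18],"translation":[180,-156,-20],"grip":60},{"rotation":[0,0,21],"translation":[210,-182,-35],"grip":60},{"rotation":[0,0,24],"translation":[240,-208,-50],"grip":60},{"rotation":[0,0,26],"translation":[265,-230,-65],"grip":60},{"rotation":[0,0,26.3],"translation":[280,-242,-80],"grip":60},{"rotation":[0,0,26.3],"translation":[287,-248,-90],"grip":60},{"rotation":[0,0,26.3],"translation":[288,-249,-90],"grip":60},{"rotation":[0,0,26.3],"translation":[288,-249,-90],"grip":60},{"rotation":[0,0,26.3],"translation":[288,-249,-90],"grip":60}]'
python3 -c "
from h import *
o=readout.get_obs();print(o['q'],o['tcp_rot'],o['ee_pos'])
im,d=imaging.camera('side');cv2.imwrite('pics/s1.png',cv2.resize(im[100:260,190:390],None,fx=4,fy=3.75)[:,:,::-1][:600])
print(wheels(*imaging.camera('top')).round(4))"
```

```text
time: 2.0
ee_pos: [0.4601, 0.2742, 0.1423]
tcp_rot: [180.0, 0.1, -171.9]
wrist_force: [-0.7, -0.2, -0.3]
opening: 0.06
grasp_force: 0.0
[ 3.07897973e+01  2.05162078e+00 -2.83765025e+00  8.50390498e+01
  1.00105302e-02  2.26990449e+01] [ 1.79963105e+02  6.22642199e-02 -1.71909261e+02] [0.46005275 0.27419342 0.14228218]
[[ 0.546   0.2842  0.0512  0.554   0.2756  0.0849]
 [ 0.6078  0.1509  0.0525  0.6055  0.1502  0.0844]
 [ 0.5343  0.0125  0.0528  0.5329  0.0129  0.0842]
 [ 0.5933 -0.1406  0.0536  0.592  -0.1398  0.0847]
 [ 0.5883 -0.2851  0.0528  0.5866 -0.2839  0.084 ]]
```

```bash
python3 -m jog '[{"rotation":[0,0,0],"translation":[0,0,-30],"grip":60},{"rotation":[0,0,0],"translation":[0,0,-60],"grip":60},{"rotation":[0,0,0],"translation":[0,0,-85],"grip":60},{"rotation":[0,0,0],"translation":[0,0,-105],"grip":60},{"rotation":[0,0,0],"translation":[0,0,-111],"grip":60},{"rotation":[0,0,0],"translation":[0,0,-111],"grip":60},{"rotation":[0,0,0],"translation":[10,1.3,-111],"grip":60},{"rotation":[0,0,0],"translation":[18,2.4,-111],"grip":60},{"rotation":[0,0,0],"translation":[23,3.1,-111],"grip":60},{"rotation":[0,0,0],"translation":[28,3.8,-111],"grip":60},{"rotation":[0,0,0],"translation":[33,4.5,-111],"grip":60},{"rotation":[0,0,0],"translation":[38,5.2,-111],"grip":60},{"rotation":[0,0,0],"translation":[43,5.9,-111],"grip":60},{"rotation":[0,0,0],"translation":[48,6.6,-111],"grip":60},{"rotation":[0,0,0],"translation":[48,6.6,-111],"grip":60}]'
python3 -c "
from h import *
im,d=imaging.camera('side');cv2.imwrite('pics/s2.png',cv2.resize(im[100:250,190:390],None,fx=4,fy=4)[:,:,::-1])
print(wheels(*imaging.camera('top')).round(4))
print(wheels(im,d,'side').round(4))"
```

```text
time: 3.6
ee_pos: [0.5087, 0.2799, 0.0304]
tcp_rot: [180.0, -0.0, -172.0]
wrist_force: [-1.3, 1.3, 1.7]
opening: 0.06
grasp_force: 0.9
[[ 0.5759  0.2717  0.0484  0.5788  0.2641  0.0846]
 [ 0.6071  0.1509  0.0525  0.6055  0.1503  0.0843]
 [ 0.5343  0.0125  0.0529  0.533   0.0132  0.084 ]
 [ 0.5929 -0.1405  0.0536  0.5917 -0.14    0.0843]
 [ 0.5889 -0.2847  0.0528  0.5866 -0.2838  0.0844]]
[[ 0.5532  0.271   0.0628  0.5715  0.2696  0.0842]
 [ 0.6056  0.1491  0.0519  0.6023  0.1405  0.0808]
 [ 0.532   0.0089  0.0515  0.5294  0.0023  0.0797]
 [ 0.5917 -0.1426  0.0524  0.5882 -0.1493  0.0797]
 [ 0.5868 -0.2849  0.0521  0.5832 -0.2926  0.0812]]
```

View pics/s2.png

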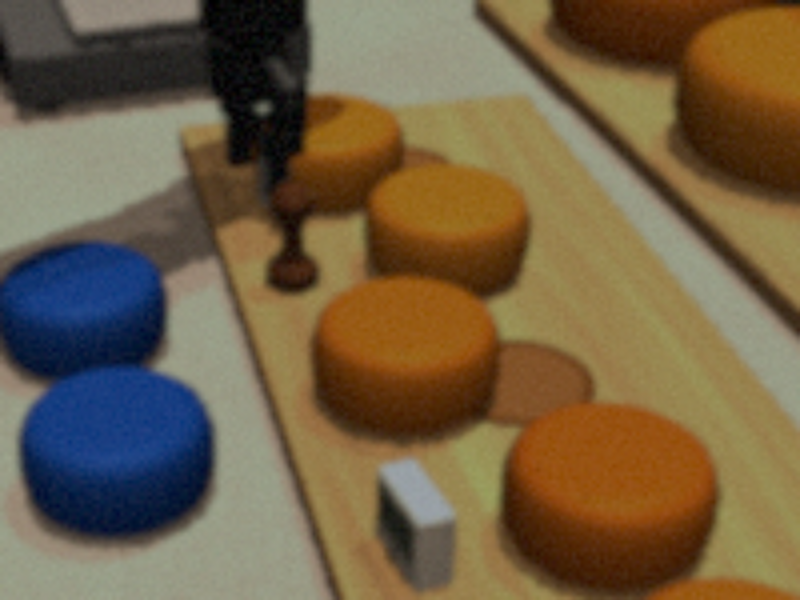

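The cradle holds wheel_a, the forces are low and nothing else has moved. I'll push to about 3 mm short, retreat, and measure.

```bash
python3 -m jog '[{"rotation":[0,0,0],"translation":[5,0.7,0],"grip":60},{"rotation":[0,0,0],"translation":[10,1.4,0],"grip":60},{"rotation":[0,0,0],"translation":[15,2.1,0],"grip":60},{"rotation":[0,0,0],"translation":[20,2.8,0],"grip":60},{"rotation":[0,0,0],"translation":[25,3.5,0],"grip":60},{"rotation":[0,0,0],"translation":[30,4.2,0],"grip":60},{"rotation":[0,0,0],"translation":[35,4.9,0],"grip":60},{"rotation":[0,0,0],"translation":[40,5.6,0],"grip":60},{"rotation":[0,0,0],"translation":[45,6.3,0],"grip":60},{"rotation":[0,0,0],"translation":[48,6.8,0],"grip":60},{"rotation":[0,0,0],"translation":[50,7,0],"grip":60},{"rotation":[0,0,0],"translation":[50,7,0],"grip":60},{"rotation":[0,0,0],"translation":[50,7,0],"grip":60}]'
python3 -m jog '[{"rotation":[0,0,0],"translation":[-10,-1.4,0],"grip":60},{"rotation":[0,0,0],"translation":[-30,-4.2,0],"grip":60},{"rotation":[0,0,0],"translation":[-55,-7.5,0],"grip":60},{"rotation":[0,0,0],"translation":[-80,-11,0],"grip":60},{"rotation":[0,0,0],"translation":[-95,-13,15],"grip":60},{"rotation":[0,0,0],"translation":[-95,-13,50],"grip":60},{"rotation":[0,0,0],"translation":[-95,-13,90],"grip":60},{"rotation":[0,0,0],"translation":[-110,-40,110],"grip":60},{"rotation":[-0,0,-5],"translation":[-120,-80,110],"grip":60},{"rotation":[0,0,-10],"translation":[-120,-120,110],"grip":60},{"rotation":[0,0,-14],"translation":[-120,-160,110],"grip":60},{"rotation":[0,0,-14],"translation":[-120,-190,110],"grip":60},{"rotation":[0,0,-14],"translation":[-120,-190,110],"grip":60}]'
python3 -c "
from h import *
print(wheels(*imaging.camera('top')).round(4))
print(wheels(*imaging.camera('side'),'side').round(4))"
```

```text
time: 5.0
ee_pos: [0.5588, 0.2869, 0.0303]
tcp_rot: [-180.0, 0.0, -172.0]
wrist_force: [-1.5, -0.4, -0.5]
opening: 0.0599
grasp_force: 0.5
time: 6.3
ee_pos: [0.4379, 0.0943, 0.1406]
tcp_rot: [-180.0, 0.1, 173.8]
wrist_force: [1.5, -0.5, -0.9]
opening: 0.0598
grasp_force: 0.0
[[ 0.6144  0.2931  0.0524  0.6141  0.3003  0.0837]
 [ 0.5344  0.013   0.0525  0.5328  0.0094  0.0844]
 [ 0.5928 -0.1404  0.0536  0.5917 -0.1401  0.0847]
 [ 0.5882 -0.2849  0.0525  0.5865 -0.284   0.0844]]
[[ 0.6118  0.2906  0.0518  0.6092  0.2811  0.0805]
 [ 0.6056  0.1495  0.0522  0.6022  0.1404  0.0802]
 [ 0.5318  0.0108  0.0515  0.5293  0.0025  0.0801]
 [ 0.5924 -0.141   0.0523  0.5882 -0.1494  0.0801]
 [ 0.5873 -0.2858  0.0514  0.5833 -0.2927  0.0808]]
```

wheel_a is within about 4 mm of its place. Now wheel_b.

```bash
python3 -m jog '[{"rotation":[0,0,0],"translation":[6,-30,0],"grip":60},{"rotation":[0,0,0],"translation":[12,-60,0],"grip":60},{"rotation":[0,0,0],"translation":[12.7,-72.5,-10],"grip":60},{"rotation":[0,0,0],"translation":[12.7,-72.5,-40],"grip":60},{"rotation":[0,0,0],"translation":[12.7,-72.5,-70],"grip":60},{"rotation":[0,0,0],"translation":[12.7,-72.5,-95],"grip":60},{"rotation":[0,0,0],"translation":[12.7,-72.5,-110],"grip":60},{"rotation":[0,0,0],"translation":[12.7,-72.5,-110],"grip":60},{"rotation":[0,0,0],"translation":[23,-73.5,-110],"grip":60},{"rotation":[0,0,0],"translation":[31,-74.4,-110],"grip":60},{"rotation":[0,0,0],"translation":[36,-74.9,-110],"grip":60},{"rotation":[0,0,0],"translation":[41,-75.4,-110],"grip":60},{"rotation":[0,0,0],"translation":[46,-76,-110],"grip":60},{"rotation":[0,0,0],"translation":[51,-76.5,-110],"grip":60},{"rotation":[0,0,0],"translation":[56,-77,-110],"grip":60},{"rotation":[0,0,0],"translation":[60,-77.4,-110],"grip":60},{"rotation":[0,0,0],"translation":[60,-77.4,-110],"grip":60}]'
```

```text
time: 8.1
ee_pos: [0.4987, 0.0194, 0.0305]
tcp_rot: [180.0, -0.0, 174.0]
wrist_force: [-2.0, -0.2, 1.6]
opening: 0.0596
grasp_force: 1.1
```

```bash
python3 -m jog '[{"rotation":[0,0,0],"translation":[5,-0.8,0],"grip":60},{"rotation":[0,0,0],"translation":[10,-1.6,0],"grip":60},{"rotation":[0,0,0],"translation":[15,-2.4,0],"grip":60},{"rotation":[0,0,0],"translation":[20,-3.2,0],"grip":60},{"rotation":[0,0,0],"translation":[25,-4.1,0],"grip":60},{"rotation":[0,0,0],"translation":[30,-4.9,0],"grip":60},{"rotation":[0,0,0],"translation":[35,-5.7,0],"grip":60},{"rotation":[0,0,0],"translation":[40,-6.5,0],"grip":60},{"rotation":[0,0,0],"translation":[44,-7.2,0],"grip":60},{"rotation":[0,0,0],"translation":[46.5,-7.7,0],"grip":60},{"rotation":[0,0,0],"translation":[46.5,-7.7,0],"grip":60},{"rotation":[0,0,0],"translation":[46.5,-7.7,0],"grip":60}]'
python3 -m jog '[{"rotation":[0,0,0],"translation":[-10,1.4,0],"grip":60},{"rotation":[0,0,0],"translation":[-30,4.2,0],"grip":60},{"rotation":[0,0,0],"translation":[-55,7.5,0],"grip":60},{"rotation":[0,0,0],"translation":[-80,9,0],"grip":60},{"rotation":[0,0,0],"translation":[-95,10,15],"grip":60},{"rotation":[0,0,0],"translation":[-95,10,50],"grip":60},{"rotation":[0,0,0],"translation":[-95,10,90],"grip":60},{"rotation":[0,0,0],"translation":[-120,10,130],"grip":60},{"rotation":[0,0,0],"translation":[-150,10,160],"grip":60},{"rotation":[0,0,0],"translation":[-190,10,160],"grip":60},{"rotation":[0,0,0],"translation":[-220,10,160],"grip":60},{"rotation":[0,0,0],"translation":[-220,10,160],"grip":60},{"rotation":[0,0,0],"translation":[-220,10,160],"grip":60}]'
python3 -c "
from h import *
im,d=imaging.camera('top')
cv2.imwrite('pics/t3.png',cv2.resize(im[70:270,90:410],None,fx=2.5,fy=2.5)[:,:,::-1])
print(wheels(im,d).round(4))
print(wheels(*imaging.camera('side'),'side').round(4))"
```

```text
time: 9.3
ee_pos: [0.5449, 0.0118, 0.0304]
tcp_rot: [180.0, 0.0, 174.0]
wrist_force: [-2.6, 0.3, 3.0]
opening: 0.0602
grasp_force: 1.9
time: 10.6
ee_pos: [0.3248, 0.0218, 0.1905]
tcp_rot: [180.0, 0.1, 174.0]
wrist_force: [0.1, -0.5, 0.5]
opening: 0.0605
grasp_force: 0.0
[[ 0.6142  0.2924  0.052   0.612   0.2909  0.0848]
 [ 0.6069  0.1512  0.0529  0.6057  0.1502  0.0849]
 [ 0.6005  0.0061  0.0527  0.599   0.0058  0.0848]
 [ 0.5927 -0.14    0.0535  0.5918 -0.1396  0.0844]
 [ 0.5881 -0.285   0.0522  0.5866 -0.284   0.085 ]]
[[ 0.613   0.2917  0.052   0.609   0.2812  0.08  ]
 [ 0.6052  0.1499  0.0518  0.6023  0.1406  0.0798]
 [ 0.599   0.0039  0.0521  0.5953 -0.0045  0.0798]
 [ 0.5921 -0.1421  0.0523  0.588  -0.1494  0.0802]
 [ 0.587  -0.2865  0.0519  0.5832 -0.2925  0.0807]]
```

View pics/t3.png

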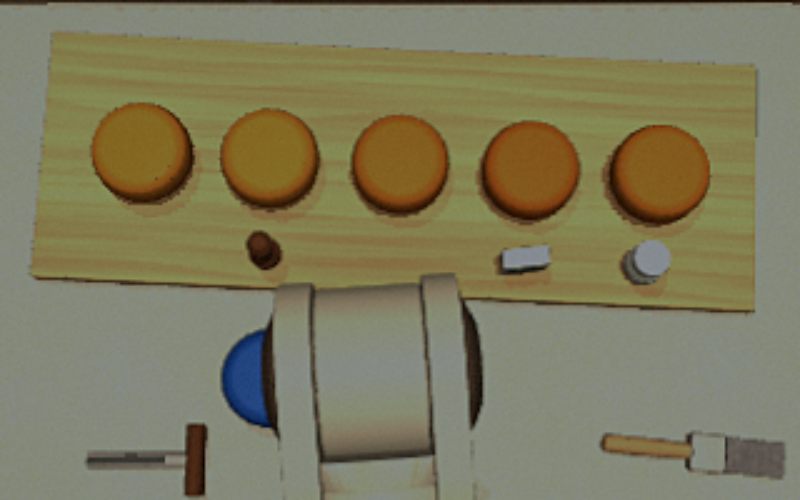

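The picture shows five wheels in one straight row at (142,152), (270,157), (400,163), (530,170) and (660,174), with the bystanders unmoved and the robot clear. Relative to the in-line wheels, both pushed wheels are within about 4 mm of their places.

```bash
python3 -c "
from workcell import bot;print(bot.job_done())"
```

```text
the job is handed in; nothing more can be done
None
```

I pushed both out-of-line wheels back to within about 4 mm of their places (12 mm allowed) and handed the job in after about 11 s; the cameras showed nothing else moved, but no verdict was returned.

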